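Clear the hob: seasonings back in their stand by height

ROBOT

A 6-joint arm with a two-finger parallel gripper is mounted at the origin on a cart in front of the work surface, level with it; the furniture and walls round the work are solid. World frame = base frame: x ahead of the robot, y to its left, z up, the work surface at z = 0. Lengths are in mm, angles in rad, forces in N, time in s.
With the tool pointing down it reaches from about 350 to 775 mm from the base axis. Payload 7.3 kg.
Tool frame: the origin (TCP) lies midway between the tips of the shut fingers; the grasp point (between the pads) lies 19 mm behind it; x points along the fingers, y is the direction in which the jaws open and shut, and the axes are right-handed (so a half turn about x gives the same grasp; the last joint's range is limited). The gripper opens to 92 mm and grips with 3 to 60 N. Pads are 19 mm wide; open, the fingers measure 130 mm over their backs; the gripper's body (75 mm by 190 mm) begins 47 mm behind the grasp point.
Start: joints at [-1.473, 0.342, 1.524, -0, 1.275, -0.146], TCP at [126.752, -509.489, 226.741] pointing down, gripper open.
Joint ranges: [-2.53, 2.53], [-0.77, 2.02], [0.04, 2.7], [-1, 4.14], [0.28, 2.66], [-3.11, 3.11]. Speed limits (rad/s): [2.57, 2.57, 3.14, 3.14, 3.14, 3.14].

INTERFACE

Orientations are given as [roll, pitch, yaw] about the fixed x, y, z axes, in that order (R = Rz(yaw) Ry(pitch) Rx(roll)).
In Python, from plant import get_obs, capture, close_job gives the robot as it stands. The module is installed in compiled form; this text tells all that it offers.
- The arm moves only by the tool send_rows, never from a script. Its argument "moves" is a list of rows, each a list of 4 numbers: the shift along the tool's x, y, z in mm, then the turn about the tool's x in degrees. In form: [[tx, ty, tz, yaw], ...]. A call has 1 to 8 rows; each row shifts and turns the commanded pose from where the row before left it, along the tool's axes as they then stand; what a row does not reach is not made up. A row lasts 1/8 s, in which the tool goes at most 62.5 mm and 10.7 degrees, less where a joint would pass 70% of its speed; a pose out of reach is approached as far as the arm can. A call with a gripper value outside its range is refused whole. "hand" is the opening, from 0 (shut) to 1 (fully open), set as the call begins (left out, the last holds). The fingers move at their own pace and stop on an object; the grip force is fixed at half the most. Time passes only in rows, so rows that do not move let the fingers close. It gives the time, the measured TCP pose, the force and the opening at its end, in the units of the state.
- get_obs(): the state, without advancing time (a new reading comes with each control period).
- capture(name): name is "scene" or "top" or "wrist"; returns a dict with "image" (480x640x3 uint8, red, green, blue), "K" (3x3 intrinsics, pixels), "position" and "attitude" of the camera in the world; the wrist camera has in their place "mount" (4x4, takes a point from camera to tool coordinates, whose origin is the TCP and whose axes are the tool frame's). Camera axes: x right, y down, z forward; pixel columns grow to the right and rows downward; lengths in mm; the calibration is good to about 2 mm. A picture is of the moment at which its call begins: read the wrist's pose just before it. There is no depth.
- close_job(): hands the job in, once; it reports no verdict.
The state is a dict: "time": time; "joint_positions": joint angles; "dq": joint speeds; "tau": joint torques, N m; "tool_pos": TCP position; "tcp_rot": TCP orientation; "contact_force": force on the tool from outside, world axes, zero at the start; "moment": the same for the moment, N m; "grip_width": finger opening in mm.
Only numpy, scipy, OpenCV 4.12 (cv2) and the standard library are available. Lean on these libraries where they do the work, as an engineer would, in place of code of your own. Each camera call takes 0.05 s, during which the arm holds its last target. There are 200 camera calls.

TASK

I want to cook, so the hob has to be cleared of the seasonings: put the pepper mill, the oil cruet, the spice jar and the salt shaker back in the seasoning stand on the worktop, one to a well, lined up by height so that the tallest stands where the guard rail is highest and the shortest where it is lowest. Stand each one upright, right down in its well, setting it down rather than dropping it, and do not shift the beaker, the tin or the wooden spoon that are also on the hob.

Things in the scene. Friction and masses are not known exactly. Their poses are not given: they have to be found in the camera images.
- seasoning_stand: oak stand 350 (y) x 106 (x) x 28 mm, fixed on the worktop left of the hob at any angle. Origin: centre of underside, 6.5 mm below the hob glass. Wells (12 deep, floor 16 mm above origin) at x 0, y +120, +40, -40, -120, diameters 76, 68, 62, 62 mm. Wire guard rail 5.6 mm thick at x +-44.5 and across both ends slopes from 88 mm above the origin at the +y end (y 166) to 32 at the -y end.
- the_pepper_mill: turned brown wooden pepper mill with a waist and a round head, 58 mm in diameter at the foot, 170 mm tall, about 0.18 kg; its round head is 49 mm in diameter, widest 141 mm up, with a small steel nut on top. One rigid piece. Origin: centre of the foot, z up along its axis. Stands upright on the hob at the start.
- oil_cruet: round stainless steel oil cruet with a black cap, 138 mm tall, about 0.22 kg: body 49 mm in diameter up to 80 mm, shoulder up to 106 mm, then a straight neck and cap 25 to 27 mm in diameter up to the top. One rigid closed piece. Origin: centre of the foot, z up along its axis. Stands upright on the hob at the start.
- spice_jar: slim cylindrical spice jar with a black screw cap and a paper label, 41 mm in diameter, 105 mm tall, about 0.11 kg; straight sided all the way up, one rigid closed piece. Origin: centre of the foot, z up along its axis. Stands upright on the hob at the start.
- the_salt_shaker: pale glass salt shaker with a domed light grey top, 90 mm tall, about 0.10 kg: 44 mm in diameter at its widest, 30 mm up, narrowing evenly to 35 mm at 60 mm; the top is 34 mm in diameter from 66 to 78 mm up. Origin: centre of the foot, z up along its axis. Stands upright on the hob at the start.
- beaker: plain white open beaker, 85 mm in diameter at the rim, 96 mm tall; a bystander standing loose on the hob among the seasonings. Origin: centre of the foot.
- tin: flat round food tin, 86 mm in diameter, 40 mm tall; a bystander standing loose on the hob among the seasonings. Origin: centre of the underside.
- spoon: dark brown wooden spoon, 315 mm long, 45 mm wide, 15 mm thick, lying loose along the front edge of the hob, nearer to the robot than the seasonings; a bystander. Origin: middle of the underside.
There are look-alikes about, which are no part of the job. What is shaped like the oil_cruet but green is not meant.

How it is judged:
By the outcome, as a careful person would: the job done as asked, in the order asked, and still so for the second after the job is handed in, with the robot touching nothing.
It also fails if it takes over 115 s, if anything falls off the work surface, if the arm or the gripper's body presses on something with over 40 N, if the wrist force passes 120 N, or if a joint passes its speed limit or range.

## Working session

There is one attempt and no reset: what is moved stays moved. The work goes in short steps, Python scripts to look and compute and a tool call to move; the robot and the scene stay as the last step left them, time stands still between calls to the robot, and variables do not carry over. Pictures are saved under pics/ and viewed, about 12 in all and at most 16, crops included, and the job is handed in when it is done.

Besides the shell and the picture viewer there is one more tool, called after ">>>" as name(argument=value, ...), one argument or row to a line, values as JSON. send_rows: Moves the arm, as the interface text tells. Its arguments: {"type":"object","properties":{"moves":{"type":"array","items":{"type":"array","items":{"type":"number"}}},"hand":{"type":"number"}},"required":["moves"]}

```bash
mkdir -p pics
cat > h.py <<'E'
import numpy as np, cv2, json
from plant import get_obs, capture
E
python3 - <<'E'
from h import *
o=get_obs(); print(o)
for n in ("scene","top"):
    c=capture(n); cv2.imwrite(f"pics/{n}0.png",c["image"][:,:,::-1]); print(n,c["K"],c["position"],c["attitude"])
    np.savez(n+"0.npz",**c)
E
```

```text
{'time': 0.0, 'joint_positions': array([-1.47299163e+00,  3.42711999e-01,  1.52501954e+00, -3.59679067e-05,
        1.27535612e+00, -1.46001193e-01]), 'dq': array([ 0.00170559,  0.00015652,  0.00010929,  0.0011028 , -0.00029658,
        0.0003782 ]), 'tau': array([-1.04150106e-04, -4.31242418e+01, -2.44215882e+01,  7.18101813e-02,
        5.59618778e-02, -1.05017259e-04]), 'tool_pos': array([ 126.70486547, -509.07189754,  226.0496299 ]), 'tcp_rot': array([-1.69379581,  1.56930092,  1.69161323]), 'contact_force': array([-0.20341848,  0.1632266 ,  0.40795757]), 'moment': array([ 0.04248614, -0.01286253,  0.03117891]), 'grip_width': 91.65449232696204}
scene [[588.24916555   0.         328.60203275]
 [  0.         588.24916555 244.09936783]
 [  0.           0.           1.        ]] [-346.29925347  637.64851398  521.38950941] [-1.99235527  0.02580526 -2.24188146]
top [[442.90325875   0.         319.62564873]
 [  0.         442.90325875 240.66648624]
 [  0.           0.           1.        ]] [ 365.41626262   -5.76238127 1067.29521325] [-3.00751935 -0.0190201  -1.54218749]
```

View pics/top0.png

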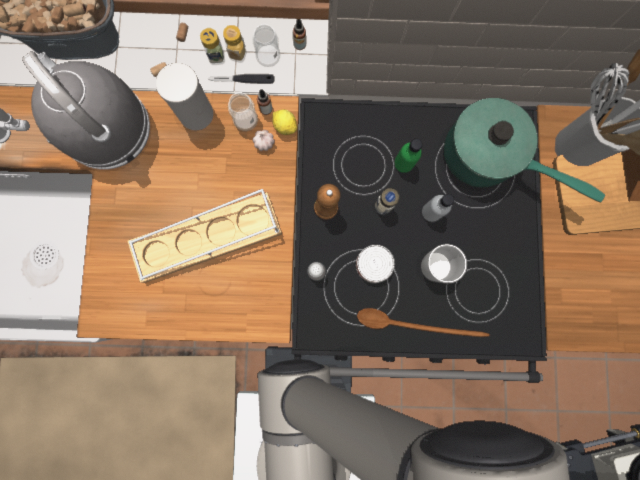

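View pics/scene0.png

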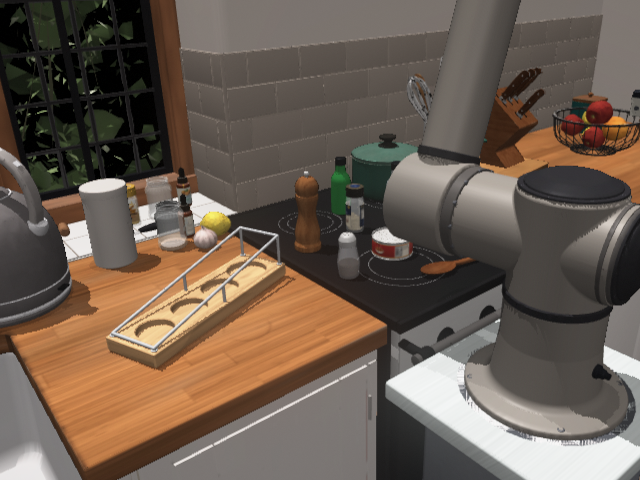

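The top view shows these candidates. On the hob:
- mill: head at (328,192)
- jar: (388,200)
- salt shaker: (317,270)
- steel cruet: cap at (446,201)
- green bottle, shaped like the cruet: (408,155), not meant
- tin: (376,264)
- beaker: (444,265)

Off the hob:
- yellow-capped jars: (211,43) and (234,40)
- dark droppers: (300,33) and (265,100)
- clear jar: (243,110)

The scene view shows the guard rail highest at the end next to the hob. I'll check these in one close crop.

Run:
```python
from h import *
im=cv2.imread("pics/top0.png")
cv2.imwrite("pics/crop1.png",cv2.resize(im[135:300,265:485],None,fx=3.6,fy=3.6,interpolation=cv2.INTER_CUBIC))
cv2.imwrite("pics/crop2.png",cv2.resize(im[180:290,120:290],None,fx=4.5,fy=4.5,interpolation=cv2.INTER_CUBIC))
```

```text
(no output)
```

View pics/crop1.png

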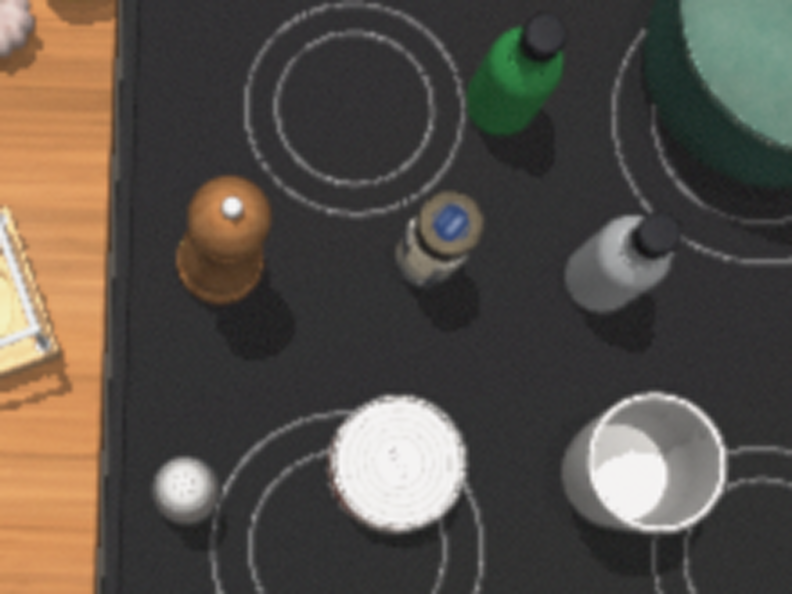

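View pics/crop2.png

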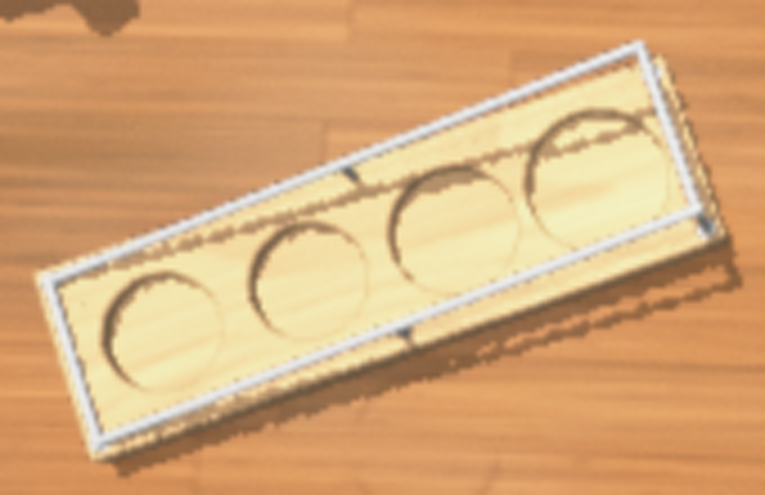

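The crop shows the brown mill with its nut at (232,207), the jar cap at (451,222), the salt dome at (186,488), the steel cruet's cap at (658,233), and the green bottle at (543,37), which I leave out. The stand's four well rims run from (597,181), the 76 mm well, to (162,331). The high rail end is on the right.

```bash
cat > h.py <<'E'
import numpy as np, cv2, json
from scipy.spatial.transform import Rotation as Ro
from scipy.optimize import least_squares
from plant import get_obs, capture
def cam(n):
    c=np.load(n); return c["K"],Ro.from_euler('xyz',c["attitude"]).as_matrix(),c["position"]
def proj(c,P):
    K,R,t=c; q=(np.atleast_2d(P)-t)@R@K.T; return q[:,:2]/q[:,2:]
def atz(c,uv,z):
    K,R,t=c; d=R@np.linalg.inv(K)@[*uv,1]; return t+d*(z-t[2])/d[2]
E
python3 - <<'E'
from h import *
T=cam("top0.npz"); S=cam("scene0.npz")
c1=lambda p:(p[0]/3.6+265,p[1]/3.6+135); c2=lambda p:(p[0]/4.5+120,p[1]/4.5+180)
for off in (0,6.5):
    print("glass z",off)
    for n,p,h in (("mill",(232,207),168),("cruet",(658,233),138),("jar",(451,222),105),("salt",(186,489),80),("tin",(398,462),40),("beaker",(657,462),96),("green",(543,37),138)):
        q=atz(T,c1(p),h+off); print(n,q.round(1),proj(S,q).round(0), "foot in crop1",((proj(T,[q[0],q[1],off])[0]-[265,135])*3.6).round(0))
    wp=np.array([c2(p) for p in((597,181),(454,231),(308,282),(162,331))])
    rp=np.array([c2(p) for p in((643,46),(698,212),(97,446),(44,278))])
    m=np.array([[0,y,28] for y in(120,40,-40,-120)]+[[a*44.5,b*166,88-28*(1-b)] for a,b in((1,1),(-1,1),(-1,-1),(1,-1))],float)
    def X(v): return m@Ro.from_euler('z',v[2]).as_matrix().T+[v[0],v[1],off-6.5]
    for s in (-1.9,):
        r=least_squares(lambda v:(proj(T,X(v))-np.vstack([wp,rp])).ravel(),[400,200,s])
        print(r.x.round(3),r.cost); print((r.fun.reshape(-1,2)).round(1).tolist())
        print("wells",X(r.x)[:4].round(1).tolist(),"scene",proj(S,X(r.x)).round(0).tolist())
print(Ro.from_euler('xyz',get_obs()["tcp_rot"]).as_matrix().round(3))
E
```

```text
glass z 0
mill [588.9 -36.9 168. ] [[307. 171.]] foot in crop1 [222. 266.]
cruet [ 588.9 -293.6  138. ] [[397. 161.]] foot in crop1 [596. 278.]
jar [ 599.6 -175.   105. ] [[355. 185.]] foot in crop1 [424. 258.]
salt [431.1 -16.1  80. ] [[350. 237.]] foot in crop1 [185. 497.]
tin [ 455.3 -153.2   40. ] [[393. 234.]] foot in crop1 [389. 467.]
beaker [ 455.2 -304.5   96. ] [[444. 192.]] foot in crop1 [614. 474.]
green [ 708.5 -224.5  138. ] [[341. 157.]] foot in crop1 [496. 106.]
[508.055 251.701  -2.766] 2960.6110214191845
[[-0.1, -0.3], [-0.2, -0.3], [-0.0, -0.4], [-0.1, 0.1], [12.0, 36.5], [-13.1, -36.8], [-10.7, -36.7], [12.1, 36.2]]
wells [[552.1, 140.1, 21.5], [522.7, 214.5, 21.5], [493.4, 288.9, 21.5], [464.1, 363.3, 21.5]] scene [[247.0, 268.0], [221.0, 285.0], [190.0, 305.0], [156.0, 327.0], [278.0, 235.0], [241.0, 227.0], [114.0, 332.0], [155.0, 347.0]]
glass z 6.5
mill [587.3 -36.7 174.5] [[307. 169.]] foot in crop1 [222. 267.]
cruet [ 587.3 -291.6  144.5] [[397. 159.]] foot in crop1 [596. 279.]
jar [ 598.  -173.8  111.5] [[355. 183.]] foot in crop1 [424. 258.]
salt [430.6 -16.   86.5] [[350. 234.]] foot in crop1 [185. 497.]
tin [ 454.7 -152.2   46.5] [[393. 231.]] foot in crop1 [389. 467.]
beaker [ 454.6 -302.5  102.5] [[444. 189.]] foot in crop1 [613. 474.]
green [ 706.1 -222.9  144.5] [[341. 154.]] foot in crop1 [496. 106.]
[507.167 250.097  -2.767] 2978.951967794472
[[0.2, -0.4], [-0.1, -0.3], [-0.1, -0.3], [-0.4, 0.2], [12.4, 36.4], [-12.7, -37.1], [-11.2, -36.7], [11.7, 36.5]]
wells [[551.1, 138.4, 28.0], [521.8, 212.9, 28.0], [492.5, 287.3, 28.0], [463.2, 361.8, 28.0]] scene [[248.0, 265.0], [221.0, 282.0], [191.0, 302.0], [157.0, 324.0], [279.0, 231.0], [242.0, 224.0], [114.0, 328.0], [156.0, 343.0]]
[[-0.     0.241 -0.97 ]
 [ 0.001 -0.97  -0.241]
 [-1.    -0.001 -0.   ]]
```

>>> send_rows(
  moves=[
    [-10,0,0,-10],
    [-10,0,0,-10],
    [-10,0,0,-10],
    [-10,0,0,-10],
    [-10,0,0,-10],
    [-10,0,0,-10],
    [-10,0,0,-10],
    [-10,0,0,-10],
  ],
  hand=1,
)

```text
time: 1.1
tool_pos: [126.7, -509.3, 306.6]
tcp_rot: [3.134, 1.57, 1.639]
contact_force: [-0.4, -0.2, 0.4]
grip_width: 91.8
```

>>> send_rows(
  moves=[
    [0,0,0,-10],
    [0,0,0,-7.5],
    [0,0,0,0],
  ],
)

```text
time: 1.48
tool_pos: [126.7, -509.3, 306.4]
tcp_rot: [2.824, 1.57, 1.626]
contact_force: [0.9, 0.0, -0.3]
grip_width: 91.8
```

```bash
cat >> h.py <<'E'
def state():
    o=get_obs(); R=Ro.from_euler('xyz',o["tcp_rot"]).as_matrix(); return o,R,o["tool_pos"]
def to(xy,z):
    o,R,p=state(); print("t",round(o["time"],2),"p",p.round(1),"yaw",np.degrees(np.arctan2(R[1,1],R[0,1])).round(2),"xdown",R[:,0].round(3),"F",o["contact_force"].round(1),"w",round(o["grip_width"],1),"q",o["joint_positions"].round(2))
    print("delta tool",(R.T@(np.array([*xy,z])-p)).round(1))
E
python3 - <<'E'
from h import *
# refit stand
T=cam("top0.npz"); c2=lambda p:(p[0]/4.5+120,p[1]/4.5+180)
pts=np.array([c2(p) for p in((597,181),(454,231),(308,282),(162,331),(643,46),(698,212),(97,446),(44,278))])
m=np.array([[0,y,28] for y in(120,40,-40,-120)]+[[a*44.5,b*166,60+28*b] for a,b in((-1,1),(1,1),(1,-1),(-1,-1))],float)
for off in (0,6.5):
    X=lambda v:m@Ro.from_euler('z',v[2]).as_matrix().T+[v[0],v[1],off-6.5]
    r=least_squares(lambda v:(proj(T,X(v))-pts).ravel(),[500,250,-2.77]); print(r.x.round(3),r.cost,r.fun.round(1).tolist(),X(r.x)[:4].round(1).tolist(),proj(cam("scene0.npz"),X(r.x)[4:]).round(0).tolist())
to((589,-37),300)
E
```

```text
[507.56  251.64   -2.769] 1.798889484964207 [-0.0, 0.0, -0.2, -0.0, -0.0, -0.2, -0.2, 0.2, -0.7, 0.5, -0.2, -0.0, 0.2, -1.0, 1.1, 0.6] [[551.3, 139.9, 21.5], [522.1, 214.4, 21.5], [493.0, 288.9, 21.5], [463.9, 363.4, 21.5]] [[241.0, 227.0], [279.0, 235.0], [155.0, 347.0], [114.0, 332.0]]
[506.672 250.036  -2.769] 1.036067222478839 [0.3, -0.1, -0.1, -0.1, -0.1, -0.2, -0.5, 0.3, -0.3, 0.2, 0.3, -0.1, -0.2, -0.8, 0.6, 0.6] [[550.3, 138.3, 28.0], [521.2, 212.8, 28.0], [492.1, 287.3, 28.0], [463.0, 361.8, 28.0]] [[242.0, 224.0], [279.0, 232.0], [156.0, 343.0], [114.0, 328.0]]
t 1.48 p [ 126.7 -509.3  306.4] yaw 21.4 xdown [-0.     0.001 -1.   ] F [ 0.9  0.  -0.3] w 91.8 q [-1.47  0.29  1.37  0.    1.47 -1.85]
delta tool [   6.7  602.7 -271.1]
```

>>> send_rows(
  moves=[
    [0,43,-19.5,0],
    [0,43,-19.5,0],
    [0,43,-19.5,0],
    [0,43,-19.5,0],
    [0,43,-19.5,0],
    [0,43,-19.5,0],
    [0,43,-19.5,0],
    [0,43,-19.5,0],
  ],
)

```text
time: 2.48
tool_pos: [390.7, -237.1, 306.7]
tcp_rot: [-0.198, 1.571, -1.398]
contact_force: [1.1, -0.3, 0.3]
grip_width: 91.6
```

>>> send_rows(
  moves=[
    [0,43,-19.5,0],
    [0,43,-19.5,0],
    [0,43,-19.5,0],
    [0,43,-19.5,0],
    [0,43,-19.5,0],
    [0,43,-18,0],
    [0,0,0,0],
  ],
)

```text
time: 3.35
tool_pos: [588.8, -34.2, 305.4]
tcp_rot: [-2.441, 1.569, 2.647]
contact_force: [-0.3, -1.3, -0.2]
grip_width: 91.9
```

```bash
cat >> h.py <<'E'
def wrist(f):
    o,R,p=state(); c=capture("wrist"); M=np.array(c["mount"]); cv2.imwrite(f"pics/{f}.png",c["image"][:,:,::-1])
    C=(c["K"],R@M[:3,:3],R@M[:3,3]+p); np.savez(f+".npz",K=C[0],R=C[1],t=C[2]); return C
def wcam(f):
    c=np.load(f+".npz"); return c["K"],c["R"],c["t"]
E
python3 - <<'E'
from h import *
to((589,-37),300)
C=wrist("w1"); print(C[2],C[1].round(2))
t=cam("top0.npz")
print(proj(C,[[589,-37,168],[431,-16,80],[600,-175,105],[589,-293.6,138],[551,140,21.5]]).round(0))
E
```

```text
t 3.35 p [588.8 -34.2 305.4] yaw 21.51 xdown [-0.001  0.001 -1.   ] F [-0.3 -1.3 -0.2] w 91.9 q [-0.19  0.42  1.19  0.    1.53 -0.56]
delta tool [ 5.4 -0.8  2.7]
[559.1746121   41.52699125 462.23667484] [[ 0.93  0.35  0.11]
 [ 0.37 -0.89 -0.28]
 [-0.    0.3  -0.95]]
[[323. 235.]
 [194. 144.]
 [289. 327.]
 [244. 421.]
 [349.  52.]]
```

View pics/w1.png

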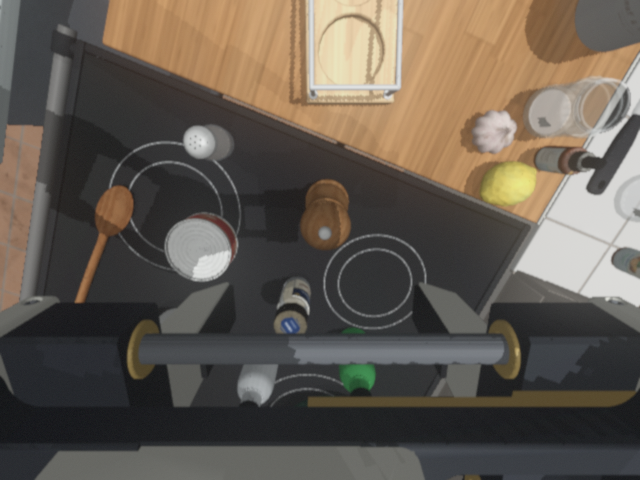

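The wrist view agrees with the top-view fix: nut seen at (325,233) and predicted at (323,235), jar seen at (291,325) and predicted at (289,327), well within 4 px. I'll descend on the mill.

>>> send_rows(
  moves=[
    [30,-0.5,1.5,0],
    [30,-0.5,1,0],
    [30,0,0,0],
    [30,0,0,0],
    [28,0,0,0],
    [20,0,0,0],
    [14,0,0,0],
    [0,0,0,0],
  ],
)

```text
time: 4.4
tool_pos: [586.8, -39.8, 124.1]
tcp_rot: [-2.009, 1.569, 3.077]
contact_force: [0.6, 0.1, -0.2]
grip_width: 92.0
```

>>> send_rows(
  moves=[
    [0,0,0,0],
    [0,0,0,0],
    [0,0,0,0],
    [0,0,0,0],
    [0,0,0,0],
    [0,0,0,0],
  ],
  hand=0,
)

```text
time: 5.15
tool_pos: [588.0, -39.2, 124.9]
tcp_rot: [1.075, 1.57, -0.121]
contact_force: [0.5, -0.7, 1.5]
grip_width: 47.2
```

Run:
```python
from h import *
to((551.3,139.9),300)
```

```text
t 5.15 p [588.  -39.2 124.9] yaw 21.47 xdown [ 0.001 -0.    -1.   ] F [ 0.5 -0.7  1.5] w 47.2 q [-0.2   0.55  1.48  0.    1.11 -0.57]
delta tool [-175.2   31.6 -180. ]
```

>>> send_rows(
  moves=[
    [-5,0,0,0],
    [-20,0,0,0],
    [-35,0,0,0],
    [-35,0,0,0],
    [-25,0,0,0],
    [0,0,0,0],
  ],
)

```text
time: 5.9
tool_pos: [588.3, -39.3, 246.5]
tcp_rot: [0.957, 1.567, -0.239]
contact_force: [0.2, -0.5, -3.4]
grip_width: 47.1
```

>>> send_rows(
  moves=[
    [0,4,-25,0],
    [0,5,-30,0],
    [0,5,-30,0],
    [0,5,-30,0],
    [0,5,-30,0],
    [0,5,-25,0],
    [0,2.5,-10,0],
    [0,0,0,0],
  ],
)

```text
time: 6.9
tool_pos: [550.7, 140.0, 243.7]
tcp_rot: [-1.608, 1.569, -2.804]
contact_force: [0.1, -0.5, -2.8]
grip_width: 47.2
```

Run:
```python
from h import *
to((551.3,139.9),134)
C=wrist("w2")
P=[[551.3,139.9,21.5],[522.1,214.4,21.5],[493,288.9,21.5]]
print(proj(C,P).round(0))
```

```text
t 6.9 p [550.7 140.  243.7] yaw 21.52 xdown [-0.002 -0.001 -1.   ] F [ 0.1 -0.5 -2.8] w 47.2 q [ 0.11  0.41  1.37 -0.    1.36 -0.26]
delta tool [109.7   0.7   0.3]
[[324. 212.]
 [325. 139.]
 [325.  55.]]
```

View pics/w2.png

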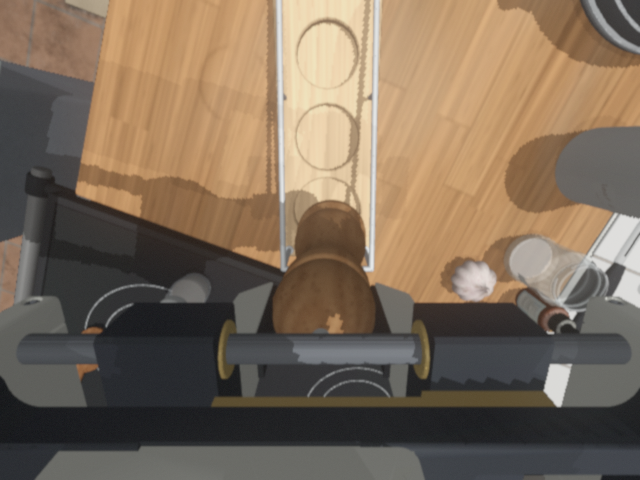

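The picture shows the mill's foot centred at about x=331 and the well column at 326, so the mill tilts about 2°. That is well inside the 9 mm clearance, and I'll shift slightly to correct it.

>>> send_rows(
  moves=[
    [20,-1,0,0],
    [30,0,0,0],
    [25,0,0,0],
    [15,0,0,0],
    [10,0,0,0],
    [4,0,0,0],
    [1.5,0,0,0],
    [0,0,0,0],
  ],
)

```text
time: 7.95
tool_pos: [550.4, 139.6, 139.7]
tcp_rot: [1.208, 1.57, 0.012]
contact_force: [0.2, 0.7, -1.1]
grip_width: 47.4
```

>>> send_rows(
  moves=[
    [1,0,0,0],
    [1,0,0,0],
    [0,0,0,0],
  ],
)

```text
time: 8.32
tool_pos: [550.1, 139.5, 137.2]
tcp_rot: [-0.293, 1.571, -1.489]
contact_force: [0.8, -0.2, -1.5]
grip_width: 47.1
```

>>> send_rows(
  moves=[
    [1,0,0,0],
    [1,0,0,0],
    [0.5,0,0,0],
    [0,0,0,0],
  ],
)

```text
time: 8.82
tool_pos: [550.1, 139.5, 134.6]
tcp_rot: [-1.115, 1.571, -2.311]
contact_force: [0.5, -0.5, -2.3]
grip_width: 47.2
```

>>> send_rows(
  moves=[
    [0.5,0,0,0],
    [0.5,0,0,0],
    [0,0,0,0],
  ],
)

```text
time: 9.2
tool_pos: [550.4, 139.5, 134.3]
tcp_rot: [1.125, 1.57, -0.071]
contact_force: [-1.2, 0.1, 3.2]
grip_width: 46.8
```

>>> send_rows(
  moves=[
    [0.5,0,0,0],
    [0.5,0,0,0],
    [0,0,0,0],
  ],
)

```text
time: 9.57
tool_pos: [550.7, 139.5, 134.1]
tcp_rot: [1.204, 1.569, 0.008]
contact_force: [-0.4, 0.6, 9.4]
grip_width: 47.3
```

>>> send_rows(
  moves=[
    [0,0,0,0],
    [0,0,0,0],
    [0,0,0,0],
    [0,0,0,0],
    [0,0,0,0],
    [0,0,0,0],
  ],
  hand=1,
)

```text
time: 10.32
tool_pos: [550.1, 139.5, 132.6]
tcp_rot: [-0.777, 1.571, -1.973]
contact_force: [-0.0, -0.3, 0.7]
grip_width: 91.5
```

>>> send_rows(
  moves=[
    [-15,0,0,0],
    [-40,0,0,0],
    [-50,0,0,0],
    [-40,0,0,0],
    [-25,0,0,0],
    [0,0,0,0],
  ],
)

```text
time: 11.08
tool_pos: [550.9, 139.6, 305.6]
tcp_rot: [1.294, 1.565, 0.098]
contact_force: [-0.1, -0.2, -0.6]
grip_width: 91.6
```

Run:
```python
from h import *
to((588.9,-293.6),300)
C=wrist("w3"); print(proj(C,[[551.3,139.9,178],[551.3,139.9,9.5],[588.9,-293.6,138]]).round(0))
c=capture("scene"); cv2.imwrite("pics/s1.png",cv2.resize(c["image"][130:400,90:450,::-1],None,fx=2.2,fy=2.2))
```

```text
t 11.07 p [550.9 139.6 305.6] yaw 21.47 xdown [ 0.006  0.001 -1.   ] F [-0.1 -0.2 -0.6] w 91.6 q [ 0.11  0.38  1.26 -0.    1.5  -0.26]
delta tool [   5.6 -123.2  417. ]
[[323. 235.]
 [323. 200.]
 [232. 524.]]
```

View pics/s1.png

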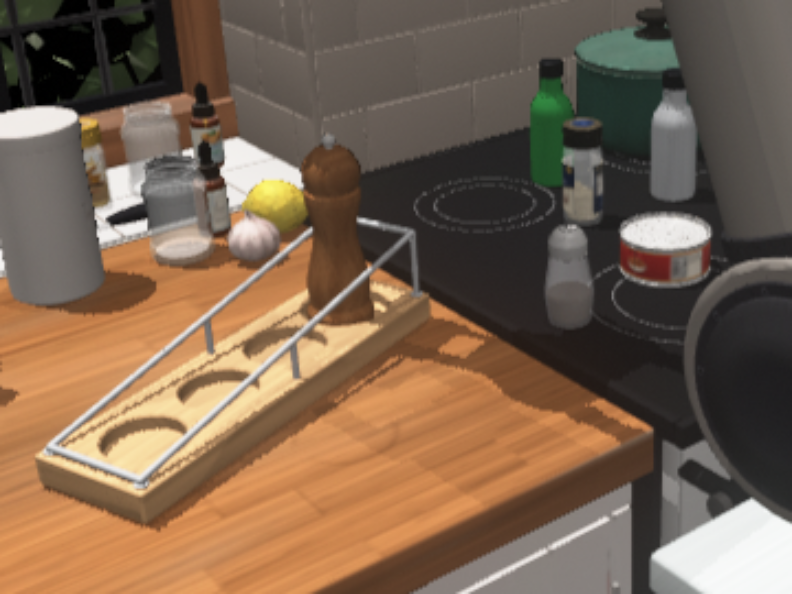

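Run:
```python
from h import *
S=cam("scene0.npz"); print(((proj(S,[[551,139.7,178],[551,139.7,150],[551,139.7,9.5]])-[90,130])*2.2).round(0))
```

```text
[[332. 133.]
 [335. 165.]
 [348. 316.]]
```

View pics/w3.png

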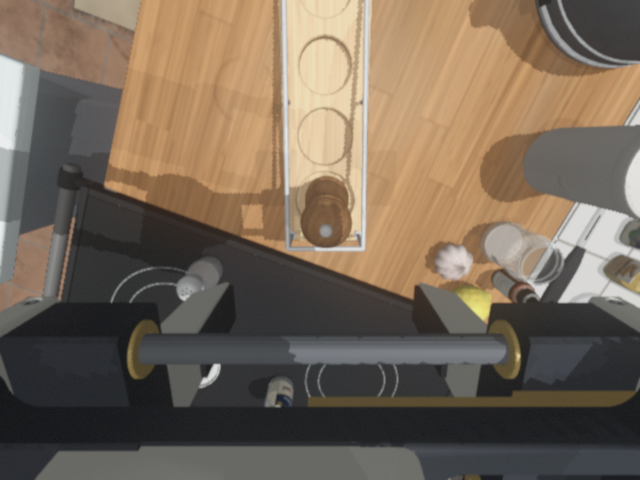

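Mill is upright in the 76 mm well, with the nut at (325,231) as predicted. Next is the cruet.

>>> send_rows(
  moves=[
    [0,-12,41,0],
    [0,-12,41,0],
    [0,-12,41,0],
    [0,-12,41,0],
    [0,-12,41,0],
    [0,-12,41,0],
    [0,-12,41,0],
    [0,-12,41,0],
  ],
)

```text
time: 12.18
tool_pos: [580.3, -202.0, 300.8]
tcp_rot: [-2.406, 1.568, 2.681]
contact_force: [0.2, 0.2, 0.4]
grip_width: 92.1
```

>>> send_rows(
  moves=[
    [10,-12,40,0],
    [20,-10,37,0],
    [20,-5,12,0],
    [0,0,0,0],
  ],
)

```text
time: 12.68
tool_pos: [586.8, -293.9, 248.9]
tcp_rot: [-2.514, 1.564, 2.571]
contact_force: [-0.2, 0.1, 1.0]
grip_width: 91.9
```

Run:
```python
from h import *
to((588.9,-293.6),108)
C=wrist("w4"); print(proj(C,[[588.9,-293.6,138],[588.9,-293.6,0]]).round(0))
```

```text
t 12.68 p [ 586.8 -293.9  248.9] yaw 21.37 xdown [-0.006  0.004 -1.   ] F [-0.2  0.1  1. ] w 91.9 q [-0.58  0.59  1.07 -0.    1.49 -0.95]
delta tool [140.9   2.7   1.3]
[[327. 242.]
 [326. 209.]]
```

View pics/w4.png

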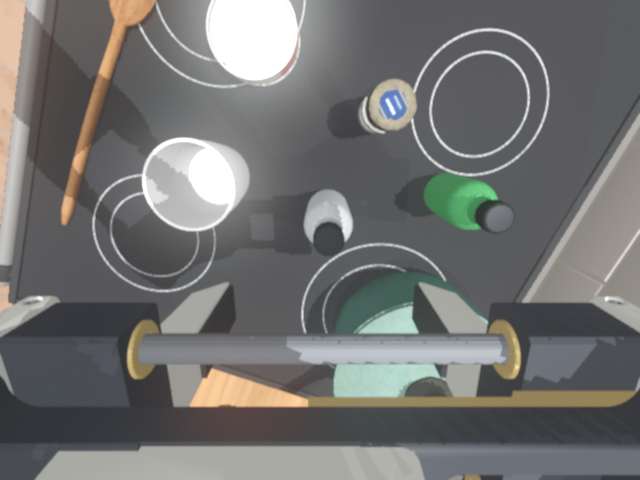

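The cap shows at (328,240) and was predicted at (327,242). It is black on a steel body, and the green bottle is clear at (493,215). I'll descend on it.

>>> send_rows(
  moves=[
    [20,1,0.5,0],
    [30,1,0,0],
    [30,0,0,0],
    [30,0,0,0],
    [18,0,0,0],
    [9,0,0,0],
    [4,0,0,0],
    [0,0,0,0],
  ],
)

```text
time: 13.72
tool_pos: [590.7, -293.3, 112.5]
tcp_rot: [0.564, 1.57, -0.632]
contact_force: [-0.1, 0.1, 0.2]
grip_width: 92.1
```

>>> send_rows(
  moves=[
    [0,0,0,0],
    [0,0,0,0],
    [0,0,0,0],
    [0,0,0,0],
    [0,0,0,0],
    [0,0,0,0],
    [0,0,0,0],
  ],
  hand=0,
)

```text
time: 14.6
tool_pos: [590.3, -293.4, 111.7]
tcp_rot: [-0.735, 1.571, -1.931]
contact_force: [-0.2, 0.3, 0.6]
grip_width: 26.2
```

>>> send_rows(
  moves=[
    [-5,0,0,0],
    [-20,0,0,0],
    [-40,0,0,0],
    [-40,0,0,0],
    [-20,0,0,0],
    [0,0,0,0],
  ],
)

```text
time: 15.35
tool_pos: [590.9, -293.7, 238.6]
tcp_rot: [0.59, 1.567, -0.606]
contact_force: [-0.7, 0.6, -2.2]
grip_width: 25.9
```

Run:
```python
from h import *
to((522.1,214.4),234)
```

```text
t 15.35 p [ 590.9 -293.7  238.6] yaw 21.47 xdown [ 0.003 -0.002 -1.   ] F [-0.7  0.6 -2.2] w 25.9 q [-0.58  0.59  1.09 -0.    1.46 -0.95]
delta tool [   3.3  121.9 -498.1]
```

>>> send_rows(
  moves=[
    [-30,5,-15,0],
    [-30,10,-40,0],
    [-15,11,-45,0],
    [0,11,-45,0],
    [0,11,-45,0],
    [0,11,-45,0],
    [0,11,-45,0],
    [0,11,-45,0],
  ],
)

```text
time: 16.35
tool_pos: [545.8, 40.3, 310.0]
tcp_rot: [-1.997, 1.568, 3.09]
contact_force: [1.5, 0.4, -2.2]
grip_width: 26.0
```

>>> send_rows(
  moves=[
    [0,11,-45,0],
    [0,11,-45,0],
    [0,11,-43,0],
    [0,6,-25,0],
    [0,2,-10,0],
    [0,0,0,0],
    [0,0,0,0],
  ],
)

```text
time: 17.23
tool_pos: [523.6, 209.0, 311.3]
tcp_rot: [-0.993, 1.57, -2.19]
contact_force: [-0.2, 0.3, -2.0]
grip_width: 26.0
```

Run:
```python
from h import *
to((522.1,214.4),121.5)
C=wrist("w5"); print(proj(C,[[522.1,214.4,21.5],[493,288.9,21.5],[551,139.7,178]]).round(0))
```

```text
t 17.23 p [523.6 209.  311.3] yaw 21.4 xdown [-0.001 -0.001 -1.   ] F [-0.2  0.3 -2. ] w 26.0 q [ 0.24  0.37  1.25 -0.    1.52 -0.13]
delta tool [189.8   0.7  -5.6]
[[324. 197.]
 [324. 133.]
 [324. 309.]]
```

View pics/w5.png

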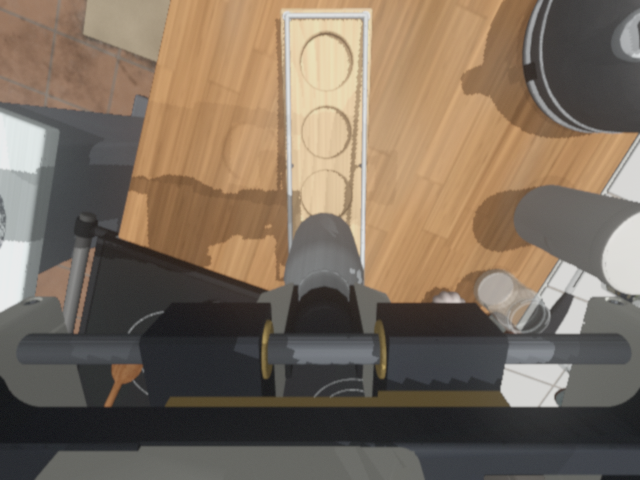

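The cruet hangs straight, with its body at x≈325 in line with the wells at 325. I'll lower it.

>>> send_rows(
  moves=[
    [20,0.5,-3,0],
    [35,0,-2.5,0],
    [40,0,0,0],
    [40,0,0,0],
    [25,0,0,0],
    [15,0,0,0],
    [8,0,0,0],
    [2,0,0,0],
  ],
)

```text
time: 18.27
tool_pos: [522.2, 215.3, 126.9]
tcp_rot: [1.27, 1.57, 0.073]
contact_force: [0.5, 0.4, -1.7]
grip_width: 25.8
```

>>> send_rows(
  moves=[
    [0,0,0,0],
    [1,0,0,0],
    [1,0,0,0],
    [0,0,0,0],
  ],
)

```text
time: 18.77
tool_pos: [521.8, 215.4, 124.8]
tcp_rot: [0.589, 1.571, -0.607]
contact_force: [0.2, 0.9, -2.7]
grip_width: 25.8
```

>>> send_rows(
  moves=[
    [1,0,0,0],
    [0.5,0,0,0],
    [0,0,0,0],
  ],
)

```text
time: 19.15
tool_pos: [521.8, 215.4, 123.1]
tcp_rot: [-1.045, 1.571, -2.241]
contact_force: [-0.1, 0.5, -2.3]
grip_width: 25.8
```

>>> send_rows(
  moves=[
    [0.5,0,0,0],
    [0.5,0,0,0],
    [0,0,0,0],
  ],
)

```text
time: 19.52
tool_pos: [521.8, 215.4, 122.1]
tcp_rot: [-0.94, 1.571, -2.136]
contact_force: [-0.6, 1.0, -2.5]
grip_width: 25.6
```

>>> send_rows(
  moves=[
    [0.5,0,0,0],
    [0.5,0,0,0],
    [0,0,0,0],
  ],
)

```text
time: 19.9
tool_pos: [521.9, 215.4, 121.2]
tcp_rot: [0.647, 1.571, -0.549]
contact_force: [0.4, 0.7, -1.2]
grip_width: 25.9
```

>>> send_rows(
  moves=[
    [0.5,0,0,0],
    [0.5,0,0,0],
    [0,0,0,0],
  ],
)

```text
time: 20.27
tool_pos: [522.2, 215.5, 121.2]
tcp_rot: [1.34, 1.569, 0.144]
contact_force: [-1.3, -0.2, 6.0]
grip_width: 26.1
```

>>> send_rows(
  moves=[
    [0,0,0,0],
    [0,0,0,0],
    [0,0,0,0],
    [0,0,0,0],
    [0,0,0,0],
    [0,0,0,0],
  ],
  hand=1,
)

```text
time: 21.02
tool_pos: [521.9, 215.4, 120.2]
tcp_rot: [-0.38, 1.571, -1.576]
contact_force: [-0.9, -0.2, -0.5]
grip_width: 81.2
```

>>> send_rows(
  moves=[
    [-15,0,0,0],
    [-40,0,0,0],
    [-50,0,0,0],
    [-40,0,0,0],
    [-40,0,0,0],
    [0,0,0,0],
  ],
)

```text
time: 21.78
tool_pos: [523.0, 215.8, 309.9]
tcp_rot: [1.442, 1.562, 0.246]
contact_force: [-0.0, 0.6, 0.4]
grip_width: 91.8
```

>>> send_rows(
  moves=[
    [0,-7,40,0],
    [0,-7,40,0],
    [0,-7,40,0],
    [0,-7,40,0],
    [0,-7,40,0],
    [0,-7,40,0],
    [0,-7,40,0],
    [0,-7,40,0],
  ],
)

```text
time: 22.78
tool_pos: [586.6, -104.1, 304.7]
tcp_rot: [-2.224, 1.57, 2.863]
contact_force: [0.2, 0.3, 0.3]
grip_width: 92.0
```

>>> send_rows(
  moves=[
    [20,-7,40,0],
    [30,-6,25,0],
    [15,-2,7,0],
    [0,0,0,0],
  ],
)

```text
time: 23.28
tool_pos: [598.6, -174.8, 239.0]
tcp_rot: [-2.433, 1.568, 2.654]
contact_force: [0.1, 0.8, -0.3]
grip_width: 91.9
```

Run:
```python
from h import *
to((599.6,-175),68)
C=wrist("w6"); P=proj(C,[[599.6,-175,105],[599.6,-175,0]]).round(0); print(P)
i=cv2.imread("pics/w6.png")[:320]
c=capture("scene"); s=c["image"][110:380,80:430,::-1]
cv2.imwrite("pics/v6.png",np.vstack([cv2.resize(i[60:310,80:560],(800,417)),cv2.resize(s[:,:],(237,183))[:, :].repeat(1,0) if 0 else cv2.copyMakeBorder(cv2.resize(s,(237,183)),0,0,0,563,cv2.BORDER_CONSTANT)]))
```

```text
t 23.27 p [ 598.6 -174.8  239. ] yaw 21.45 xdown [-0.003  0.001 -1.   ] F [ 0.1  0.8 -0.3] w 91.9 q [-0.41  0.52  1.21  0.    1.42 -0.78]
delta tool [171.    1.3   0.9]
[[325. 234.]
 [325. 210.]]
```

View pics/v6.png

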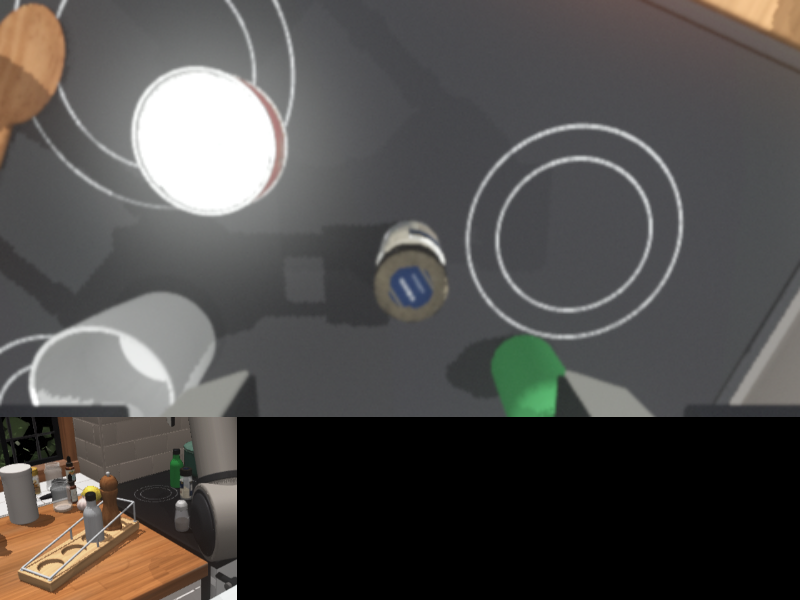

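The jar cap shows at (327,231) and was predicted at (325,234). The cruet stands in well 2. I'll descend on the jar.

>>> send_rows(
  moves=[
    [20,1,0.5,0],
    [35,0,0,0],
    [35,0,0,0],
    [35,0,0,0],
    [25,0,0,0],
    [14,0,0,0],
    [6,0,0,0],
    [0,0,0,0],
  ],
)

```text
time: 24.38
tool_pos: [600.9, -175.4, 71.0]
tcp_rot: [0.727, 1.57, -0.469]
contact_force: [0.8, 0.4, 1.0]
grip_width: 91.7
```

>>> send_rows(
  moves=[
    [0,0,0,0],
    [0,0,0,0],
    [0,0,0,0],
    [0,0,0,0],
    [0,0,0,0],
    [0,0,0,0],
    [0,0,0,0],
  ],
  hand=0,
)

```text
time: 25.25
tool_pos: [600.4, -175.5, 70.2]
tcp_rot: [-1.126, 1.571, -2.322]
contact_force: [0.2, 0.2, 0.2]
grip_width: 40.3
```

>>> send_rows(
  moves=[
    [-5,0,0,0],
    [-20,0,0,0],
    [-40,0,0,0],
    [-50,0,0,0],
    [-50,0,0,0],
    [-35,0,0,0],
    [-5,0,0,0],
    [0,0,0,0],
  ],
)

```text
time: 26.25
tool_pos: [600.0, -175.3, 274.3]
tcp_rot: [-2.264, 1.569, 2.823]
contact_force: [0.4, -0.8, -2.2]
grip_width: 40.0
```

Run:
```python
from h import *
to((493,288.9),275)
```

```text
t 26.25 p [ 600.  -175.3  274.3] yaw 21.47 xdown [-0.001  0.    -1.   ] F [ 0.4 -0.8 -2.2] w 40.0 q [-0.41  0.51  1.14 -0.    1.5  -0.78]
delta tool [-4.000e-01  7.040e+01 -4.712e+02]
```

>>> send_rows(
  moves=[
    [0,3,-20,0],
    [0,6,-40,0],
    [0,6.5,-45,0],
    [0,6.5,-45,0],
    [0,6.5,-45,0],
    [0,6.5,-45,0],
    [0,6.5,-45,0],
    [0,6.5,-45,0],
  ],
)

```text
time: 27.25
tool_pos: [522.3, 151.5, 273.8]
tcp_rot: [-1.93, 1.568, -3.126]
contact_force: [0.4, -0.2, -0.1]
grip_width: 40.0
```

>>> send_rows(
  moves=[
    [0,6.5,-45,0],
    [0,6.5,-43,0],
    [0,5,-28,0],
    [0,3,-18,0],
    [0,1.5,-7,0],
    [0,0,0,0],
    [0,0,0,0],
  ],
)

```text
time: 28.12
tool_pos: [493.9, 287.8, 275.1]
tcp_rot: [-0.64, 1.57, -1.837]
contact_force: [-0.8, -0.4, -1.0]
grip_width: 40.3
```

Run:
```python
from h import *
to((493,288.9),80)
C=wrist("w7"); print(proj(C,[[463.9,363.4,21.5],[493,288.9,21.5],[493,288.9,204]]).round(0))
```

```text
t 28.12 p [493.9 287.8 275.1] yaw 21.41 xdown [-0. -0. -1.] F [-0.8 -0.4 -1. ] w 40.3 q [ 0.39  0.4   1.3  -0.    1.44  0.02]
delta tool [195.1  -0.3  -1.4]
[[323. 137.]
 [323. 205.]
 [323. 255.]]
```

View pics/w7.png

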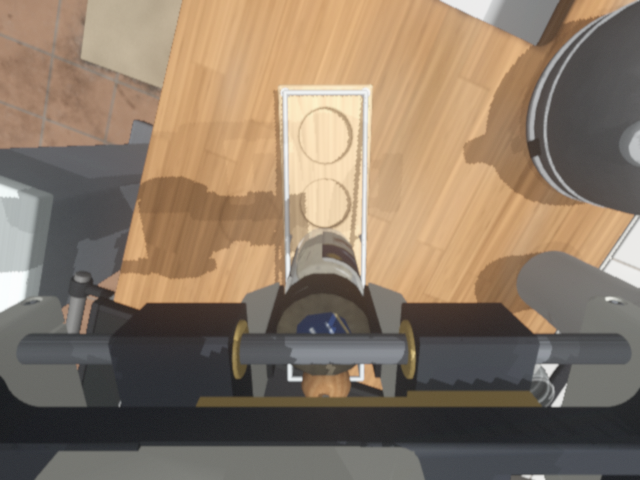

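The jar hangs straight at x≈324, over the wells at 325. I'll lower it.

>>> send_rows(
  moves=[
    [20,0,-1,0],
    [40,0,0,0],
    [45,0,0,0],
    [40,0,0,0],
    [25,0,0,0],
    [14,0,0,0],
    [5,0,0,0],
    [0,0,0,0],
  ],
)

```text
time: 29.18
tool_pos: [493.7, 289.6, 86.8]
tcp_rot: [1.506, 1.57, 0.31]
contact_force: [0.3, -0.0, -0.3]
grip_width: 39.9
```

>>> send_rows(
  moves=[
    [1,0,0,0],
    [1,0,0,0],
    [0.5,0,0,0],
    [0,0,0,0],
  ],
)

```text
time: 29.68
tool_pos: [493.2, 289.6, 83.7]
tcp_rot: [0.454, 1.571, -0.742]
contact_force: [0.3, -0.7, -1.5]
grip_width: 40.5
```

>>> send_rows(
  moves=[
    [0.5,0,0,0],
    [0.5,0,0,0],
    [0,0,0,0],
  ],
)

```text
time: 30.05
tool_pos: [493.2, 289.6, 82.6]
tcp_rot: [-0.982, 1.571, -2.178]
contact_force: [0.1, -0.4, -0.7]
grip_width: 40.3
```

>>> send_rows(
  moves=[
    [0.5,0,0,0],
    [0.5,0,0,0],
    [0.5,0,0,0],
    [0,0,0,0],
  ],
)

```text
time: 30.55
tool_pos: [493.2, 289.5, 81.1]
tcp_rot: [-1.161, 1.571, -2.358]
contact_force: [0.9, -1.3, -0.9]
grip_width: 40.4
```

>>> send_rows(
  moves=[
    [0.5,0,0,0],
    [0.5,0,0,0],
    [0,0,0,0],
  ],
)

```text
time: 30.92
tool_pos: [493.2, 289.5, 80.1]
tcp_rot: [-0.91, 1.571, -2.106]
contact_force: [-0.0, 0.2, -1.1]
grip_width: 40.2
```

>>> send_rows(
  moves=[
    [0.5,0,0,0],
    [0.5,0,0,0],
    [0,0,0,0],
  ],
)

```text
time: 31.3
tool_pos: [493.3, 289.6, 79.6]
tcp_rot: [1.359, 1.57, 0.163]
contact_force: [-1.1, -0.8, 3.7]
grip_width: 40.2
```

>>> send_rows(
  moves=[
    [0,0,0,0],
    [0,0,0,0],
    [0,0,0,0],
    [0,0,0,0],
    [0,0,0,0],
    [0,0,0,0],
  ],
  hand=1,
)

```text
time: 32.05
tool_pos: [493.2, 289.6, 79.1]
tcp_rot: [-0.741, 1.571, -1.937]
contact_force: [0.6, -0.3, -0.1]
grip_width: 91.0
```

>>> send_rows(
  moves=[
    [-15,0,0,0],
    [-40,0,0,0],
    [-50,0,0,0],
    [-50,0,0,0],
    [-50,0,0,0],
    [0,0,0,0],
  ],
)

```text
time: 32.8
tool_pos: [494.8, 290.3, 290.0]
tcp_rot: [1.59, 1.56, 0.394]
contact_force: [0.4, 0.4, -0.7]
grip_width: 91.8
```

>>> send_rows(
  moves=[
    [0,-20,30,0],
    [0,-25,38,0],
    [0,-25,38,0],
    [0,-25,38,0],
    [0,-25,38,0],
    [20,-25,38,0],
    [30,-18,30,0],
    [20,-7,12,0],
  ],
)

```text
time: 33.8
tool_pos: [429.6, -17.9, 213.0]
tcp_rot: [-1.921, 1.569, -3.119]
contact_force: [0.3, -0.0, -0.5]
grip_width: 91.6
```

>>> send_rows(
  moves=[
    [0,0,0,0],
    [0,0,0,0],
  ],
)

```text
time: 34.05
tool_pos: [431.3, -16.0, 215.0]
tcp_rot: [1.159, 1.57, -0.037]
contact_force: [0.2, 0.1, 0.2]
grip_width: 91.7
```

Run:
```python
from h import *
to((431.1,-16.1),53)
C=wrist("w8"); print(proj(C,[[431.1,-16.1,80],[431.1,-16.1,90],[431.1,-16.1,0],[551,139.7,178],[522,215,147.5],[493,289.5,114.5]]).round(0))
```

```text
t 34.05 p [431.3 -16.  215. ] yaw 21.48 xdown [ 0.001 -0.    -1.   ] F [0.2 0.1 0.2] w 91.7 q [-0.22  0.18  1.78  0.    1.18 -0.59]
delta tool [ 1.62e+02 -3.00e-01 -1.00e-01]
[[ 323.  233.]
 [ 323.  236.]
 [ 323.  213.]
 [ 643.   98.]
 [ 635.  -57.]
 [ 623. -198.]]
```

View pics/w8.png

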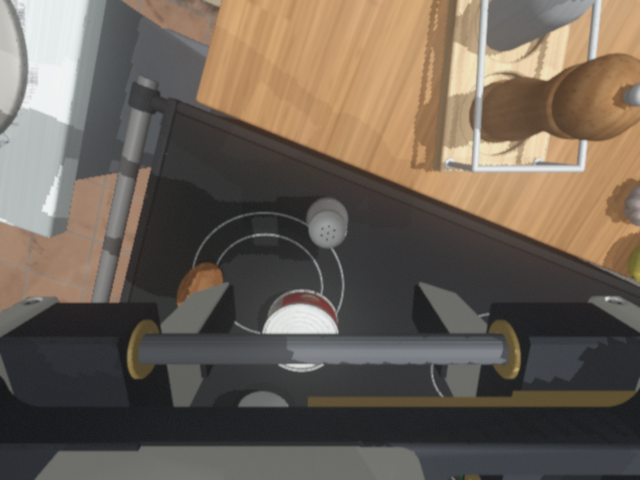

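The salt dome shows at (328,230), so I'm shifting by +3 mm and −1 mm. Descending.

>>> send_rows(
  moves=[
    [20,2,-1,0],
    [35,1,0,0],
    [35,0,0,0],
    [30,0,0,0],
    [22,0,0,0],
    [14,0,0,0],
    [7,0,0,0],
    [0,0,0,0],
  ],
)

```text
time: 35.1
tool_pos: [433.7, -14.1, 51.4]
tcp_rot: [0.808, 1.57, -0.388]
contact_force: [0.2, 0.2, -1.0]
grip_width: 91.9
```

>>> send_rows(
  moves=[
    [0,0,0,0],
    [0,0,0,0],
    [0,0,0,0],
    [0,0,0,0],
    [0,0,0,0],
    [0,0,0,0],
    [0,0,0,0],
  ],
  hand=0,
)

```text
time: 35.98
tool_pos: [433.3, -14.4, 51.1]
tcp_rot: [-1.084, 1.571, -2.281]
contact_force: [-0.1, -0.1, -0.4]
grip_width: 34.1
```

>>> send_rows(
  moves=[
    [-5,0,0,0],
    [-20,0,0,0],
    [-40,0,0,0],
    [-50,0,0,0],
    [-40,0,0,0],
    [-20,0,0,0],
    [0,0,0,0],
  ],
)

```text
time: 36.85
tool_pos: [434.0, -14.5, 227.6]
tcp_rot: [0.961, 1.567, -0.235]
contact_force: [-0.4, 0.1, -0.9]
grip_width: 33.9
```

Run:
```python
from h import *
to((463.9,363.4),225)
```

```text
t 36.85 p [434.  -14.5 227.6] yaw 21.47 xdown [ 0.003 -0.001 -1.   ] F [-0.4  0.1 -0.9] w 33.9 q [-0.21  0.17  1.75 -0.    1.21 -0.59]
delta tool [   2.4  166.2 -340.7]
```

>>> send_rows(
  moves=[
    [0,12,-25,0],
    [0,18,-37,0],
    [0,18,-37,0],
    [0,18,-37,0],
    [0,18,-37,0],
    [0,18,-37,0],
    [0,18,-37,0],
    [0,18,-37,0],
  ],
)

```text
time: 37.85
tool_pos: [457.1, 301.4, 224.4]
tcp_rot: [-1.444, 1.568, -2.64]
contact_force: [0.6, -0.2, -0.8]
grip_width: 34.1
```

>>> send_rows(
  moves=[
    [0,16,-32,0],
    [0,9,-18,0],
    [0,3,-7,0],
    [0,0,0,0],
    [0,0,0,0],
  ],
)

```text
time: 38.48
tool_pos: [463.0, 362.8, 225.9]
tcp_rot: [-1.031, 1.57, -2.228]
contact_force: [0.7, -0.3, -0.9]
grip_width: 34.1
```

Run:
```python
from h import *
to((463.9,363.4),60.6)
C=wrist("w9"); print(proj(C,[[463.9,363.4,21.5],[463.9,363.4,176]]).round(0))
```

```text
t 38.48 p [463.  362.8 225.9] yaw 21.42 xdown [-0.001 -0.001 -1.   ] F [ 0.7 -0.3 -0.9] w 34.1 q [ 0.53  0.46  1.34 -0.    1.34  0.16]
delta tool [165.3   1.2  -0.3]
[[325. 215.]
 [325. 267.]]
```

View pics/w9.png

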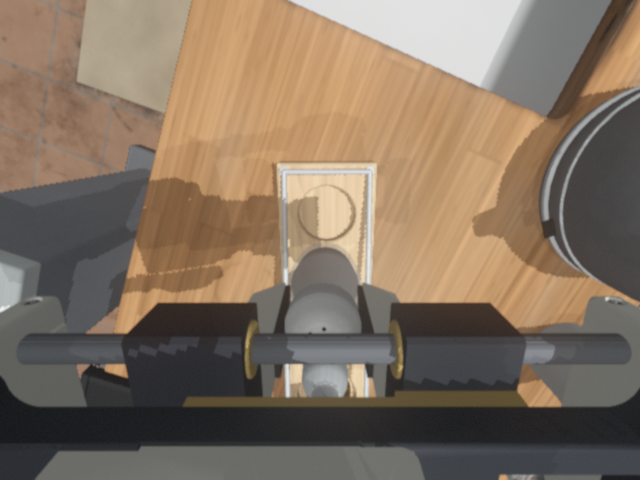

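The salt shaker hangs straight at x≈324, with the well at (327,212). Lowering with a +1 mm shift.

>>> send_rows(
  moves=[
    [20,1,0,0],
    [40,0,0,0],
    [40,0,0,0],
    [30,0,0,0],
    [18,0,0,0],
    [8,0,0,0],
    [3,0,0,0],
    [0,0,0,0],
  ],
)

```text
time: 39.52
tool_pos: [464.4, 364.1, 67.9]
tcp_rot: [1.635, 1.57, 0.439]
contact_force: [0.5, 0.1, -0.5]
grip_width: 33.9
```

>>> send_rows(
  moves=[
    [1,0,0,0],
    [1,0,0,0],
    [0.5,0,0,0],
    [0,0,0,0],
  ],
)

```text
time: 40.02
tool_pos: [463.9, 364.0, 64.7]
tcp_rot: [-0.599, 1.571, -1.795]
contact_force: [0.3, -0.8, -1.3]
grip_width: 34.0
```

>>> send_rows(
  moves=[
    [0.5,0,0,0],
    [0.5,0,0,0],
    [0,0,0,0],
  ],
)

```text
time: 40.4
tool_pos: [463.9, 364.0, 63.6]
tcp_rot: [-0.827, 1.571, -2.023]
contact_force: [-0.0, 0.6, -0.4]
grip_width: 33.9
```

>>> send_rows(
  moves=[
    [0.5,0,0,0],
    [0.5,0,0,0],
    [0.5,0,0,0],
    [0,0,0,0],
  ],
)

```text
time: 40.9
tool_pos: [463.9, 364.0, 62.1]
tcp_rot: [-0.726, 1.571, -1.922]
contact_force: [-0.6, 0.3, -1.3]
grip_width: 33.7
```

>>> send_rows(
  moves=[
    [0.5,0,0,0],
    [0.5,0,0,0],
    [0,0,0,0],
  ],
)

```text
time: 41.28
tool_pos: [463.9, 364.0, 61.1]
tcp_rot: [-1.028, 1.571, -2.224]
contact_force: [-0.3, -0.1, -0.0]
grip_width: 34.1
```

>>> send_rows(
  moves=[
    [0.5,0,0,0],
    [0,0,0,0],
  ],
)

```text
time: 41.52
tool_pos: [464.0, 364.0, 60.7]
tcp_rot: [0.439, 1.571, -0.757]
contact_force: [-0.6, 0.2, -0.7]
grip_width: 34.0
```

>>> send_rows(
  moves=[
    [0.5,0,0,0],
    [0.5,0,0,0],
    [0,0,0,0],
  ],
)

```text
time: 41.9
tool_pos: [464.2, 364.1, 60.6]
tcp_rot: [1.539, 1.57, 0.343]
contact_force: [-0.3, -2.0, 4.9]
grip_width: 34.0
```

Contact. I'll release, retreat upward and away, then check.

>>> send_rows(
  moves=[
    [0,0,0,0],
    [0,0,0,0],
    [0,0,0,0],
    [0,0,0,0],
    [0,0,0,0],
    [0,0,0,0],
    [0,0,0,0],
  ],
  hand=1,
)

```text
time: 42.78
tool_pos: [463.9, 364.0, 59.6]
tcp_rot: [-0.24, 1.571, -1.436]
contact_force: [-0.8, 0.5, 0.4]
grip_width: 91.3
```

>>> send_rows(
  moves=[
    [-15,0,0,0],
    [-40,0,0,0],
    [-50,0,0,0],
    [-50,0,0,0],
    [-50,0,0,0],
    [-30,0,0,0],
    [0,0,0,0],
  ],
)

```text
time: 43.65
tool_pos: [464.7, 364.5, 298.5]
tcp_rot: [1.721, 1.564, 0.525]
contact_force: [-0.8, 0.0, 0.0]
grip_width: 92.0
```

>>> send_rows(
  moves=[
    [0,-10,40,0],
    [0,-10,45,0],
    [0,-10,45,0],
    [0,-10,45,0],
    [0,-10,45,0],
    [0,-10,45,0],
    [0,-10,45,0],
    [0,-5,30,0],
  ],
)

```text
time: 44.65
tool_pos: [518.0, 18.2, 293.7]
tcp_rot: [-1.885, 1.569, -3.082]
contact_force: [0.5, -0.3, -0.0]
grip_width: 91.7
```

>>> send_rows(
  moves=[
    [0,-20,40,0],
    [0,-20,40,0],
    [0,-20,40,0],
    [0,-10,20,0],
    [0,0,0,0],
    [0,0,0,0],
  ],
)

```text
time: 45.4
tool_pos: [504.4, -135.0, 294.2]
tcp_rot: [-2.605, 1.569, 2.482]
contact_force: [0.9, 0.2, -1.0]
grip_width: 91.8
```

Run:
```python
from h import *
to((463.9,363.4),60.6)
a=capture("top")["image"][:,:,::-1]; b=capture("scene")["image"][:,:,::-1]
o=cv2.imread("pics/top0.png")
cv2.imwrite("pics/fin.png",np.vstack([np.hstack([cv2.resize(a[170:345,120:500],(800,368))]),np.hstack([cv2.resize(o[230:345,300:500],(400,230)),cv2.resize(a[230:345,300:500],(400,230))])]))
cv2.imwrite("pics/fin2.png",cv2.resize(b[150:390,90:410],None,fx=2.5,fy=2.5,interpolation=cv2.INTER_CUBIC))
S=cam("scene0.npz");T=cam("top0.npz")
for n,x,y,h in (("mill",551.3,139.9,170),("cruet",522.1,214.4,138),("jar",493,288.9,105),("salt",463.9,363.4,90)):
    P=[[x,y,9.5+h],[x,y,9.5]]; print(n,((proj(S,P)-[90,150])*2.5).round(0).tolist(),((proj(T,P)-[120,170])*2.105).round(0).tolist())
```

```text
t 45.4 p [ 504.4 -135.   294.2] yaw 21.48 xdown [-0.001  0.001 -1.   ] F [ 0.9  0.2 -1. ] w 91.8 q [-0.41  0.29  1.41  0.    1.44 -0.78]
delta tool [ 234.   144.9 -478.3]
mill [[376.0, 99.0], [396.0, 309.0]] [[258.0, 76.0], [281.0, 108.0]]
cruet [[309.0, 177.0], [329.0, 353.0]] [[186.0, 110.0], [214.0, 131.0]]
jar [[234.0, 265.0], [253.0, 403.0]] [[119.0, 141.0], [147.0, 154.0]]
salt [[147.0, 336.0], [168.0, 459.0]] [[49.0, 168.0], [79.0, 177.0]]
```

View pics/fin2.png

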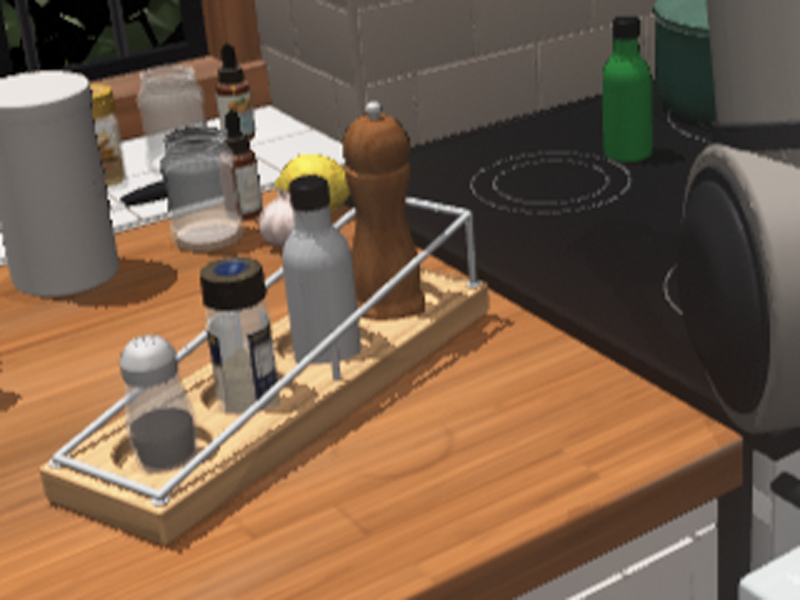

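View pics/fin.png

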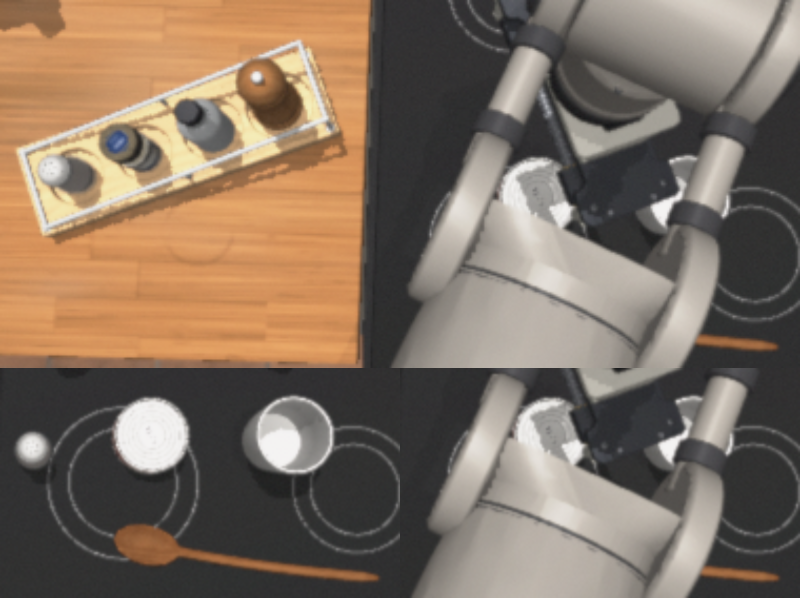

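All four stand upright in their wells in the right order. The visible parts of the tin, beaker and spoon match the first picture. Handing in.

```bash
python3 -c "
from plant import close_job
print(close_job())"
```

```text
the job is handed in; nothing more can be done
None
```

All four seasonings are back in the stand, one to a well. From the high rail end to the low end they run pepper mill, steel oil cruet, spice jar, salt shaker. I lowered each one until I felt it touch the well floor (4 to 9 N) before letting go. The job was handed in at about 45 s of the 115 s allowed.

- **Placement:** the last scene and top pictures show all four upright and seated, at the positions I predicted to within a few pixels. The arm is clear of everything.
- **Mill tilt:** the mill tilted about 2° while being carried, but stood straight once set down.
- **Bystanders:** the force readings showed no contact with the tin, the beaker or the spoon. The arm hid parts of them in the last top view, so I could only confirm that the visible parts had not moved. The green bottle was left alone.

No check failed or disagreed by more than about 3 mm.

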